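# Flip a recorder lid over on the turn-over ramp and close its case

## Robot

A 6-joint arm with a two-finger parallel gripper is mounted at the origin on the work surface. World frame = base frame: x ahead of the robot, y to its left, z up, the work surface at z = 0. Lengths are in m, angles in rad, forces in N, time in s.
With the tool pointing down it reaches from about 0.3 to 0.875 m from the base axis. Payload 6.4 kg.
Tool frame: the origin (TCP) lies midway between the tips of the shut fingers; the grasp point (between the pads) lies 19 mm behind it; z points along the fingers, y is the direction in which the jaws open and shut (so a half turn about z gives the same grasp; the last joint's range is limited). The gripper opens to 88 mm and grips with 3 to 60 N. Pads are 18 mm wide; open, the fingers measure 123 mm over their backs; the gripper's body (75 mm by 187 mm) begins 45 mm behind the grasp point.
Start: joints at [-1.453, 0.181, 1.607, -0, 1.354, -0.206], TCP at [0.183, -0.545, 0.239] pointing down, gripper open.
Joint ranges: [-2.99, 2.99], [-0.89, 2.07], [0.3, 2.58], [-1.14, 4.28], [0, 2.63], [-3.12, 3.12]. Speed limits (rad/s): [2.57, 2.57, 3.01, 3.14, 3.14, 3.14].

## Interface

Orientations are given as a 3x3 rotation matrix whose columns are the frame's x, y, z axes.
In Python, from bench import robot gives the robot as it stands.
- The arm moves only by the tool drive_tool, never from a script. Its arguments are lists of equal length, an entry for each row: "delta_pos": the shift along the tool's x, y, z in mm, a list of three; "rot": the turn, a rotation vector about the tool's x, y, z in degrees, a list of three; "hand": the opening, from -1 (shut) to 1 (fully open). A call has 1 to 5 rows; each row shifts and turns the commanded pose from where the row before left it, along the tool's axes as they then stand; what a row does not reach is not made up. A row lasts 1/8 s, in which the tool goes at most 62.5 mm and 10.7 degrees, less where a joint would pass 70% of its speed; a pose out of reach is approached as far as the arm can. A call is refused whole if a number of a shift passes 62.5 or a number of a turn 10.7, either way. A call with a gripper value outside its range is refused whole. The fingers move at their own pace and stop on an object; "squeeze" is the grip in N (left out, the last holds). Time passes only in rows, so rows that do not move let the fingers close. It gives the time, the measured TCP pose, the force and the opening at its end, in the units of the state.
- robot.get_state(): the state, without advancing time (a new reading comes with each control period).
- robot.camera(name): name is "scene" or "top" or "wrist"; returns a dict with "img" (384x512x3 uint8, red, green, blue), "z_map" (384x512 float32, m along the optical axis (not along the pixel's ray), 0 where there is no reading), "camera_matrix" (3x3 intrinsics, pixels), "view" (4x4, takes a point from world to camera coordinates). Camera axes: x right, y up, looking along -z (the intrinsics and any distortion apply to the point x, -y, -z); pixel columns grow to the right and rows downward; lengths in m; the calibration is good to about 2 mm. A picture is of the moment at which its call begins.
- robot.job_done(): hands the job in, once; it reports no verdict.
Trained networks look in a picture, given as the dict that the camera call returned (one of the last four; its "shot" number tells which), for a name from the list of things; names that differ only in an ending like _2 or _b are one class to them, and where a whole thing is asked for, a point or a joint stands for the part that bears it (a point fixed in the world has none). Each returns a list of dicts, best first, with "conf" (0 to 1); they miss things now and then, are a little off and sometimes report something else, mostly with a low value. They report only what shows in the picture. A call takes as long as a camera call.
- robot.look_for(picture, name): "extent" ([left, top, right, bottom] in pixels, round what is visible of it).
- robot.landmark_of(picture, name): "pixel" ([column, row] in pixels: a listed point, or the origin of a listed thing).
The state is a dict: "time_s": time; "q": joint angles; "qvel": joint speeds; "joint_efforts": joint torques, N m; "eef_pos": TCP position; "eef_rot": TCP orientation; "ft_force": force on the tool from outside, world axes, zero at the start; "torque": the same for the moment, N m; "finger_gap": opening from 0.0 (shut) to 1.0 (fully open).
Only numpy, scipy, OpenCV 4.12 (cv2) and the standard library are available. Lean on these libraries where they do the work, as an engineer would, in place of code of your own. Each camera call takes 0.05 s, during which the arm holds its last target.

## Task

The lid of the small weather recorder lies wrong side up, hollow upwards. Lay it, still hollow upwards, on the sloping cradle at the head of the metal turn-over ramp and let go; then tip it forward over the lip so that it flips down the ramp and comes to rest top face up on it. Finally fit the lid fully home on the open case, leaving the case standing about where it is and the other things on the table undisturbed.

Things in the scene. Friction and masses are not known exactly. Their poses are not given: they have to be found in the camera images.
- lid: Loose cream plastic lid, a shallow tray 100 mm long (x) by 64 wide (y) by 20 high (z), 3 mm top plate and walls (inside 94 x 58, 17 deep), about 90 g. Origin: centre of its flat outer face; z points from there to the hollow side: up at the start, down once flipped. A half turn about z changes nothing. Grasp across the 64 mm width.
- case: Loose open cream case, 86 mm long (x) by 51 wide (y) by 50 high, 700 g, upright, with a small mechanism inside below the rim. Origin: centre of its underside. The lid goes over the outside of its walls, 4 mm play at each end and 3.5 each side, long side along long side (either way round); fully home, the lid's flat outer face is 53 mm above this origin.
- case_rim (a point): Centre of the case's mouth, at rim height, 50 mm above the table.
- ramp: Fixed turn-over ramp of polished sheet metal (friction about 0.3) on a 210 x 92 mm base plate; no side walls. Origin on the table, z up; -x is downhill (roughly to the robot's right), +x the cradle end. Profile as (x, z) mm: ramp, 92 wide, 34 degrees, from foot (-115, 16) up to lip (5, 97); 15 mm down at 45 degrees to the valley (16, 86); backrest, 50 wide, up at 45 degrees to (58, 129).
- ramp_valley (a point): Bottom line of the cradle at mid-width, 86 mm up; axes as ramp. The lid lies flat face on the backrest, one short end down on the lip's back face: flat-face centre at ramp (x, z) about (51, 122) mm, lid z leaning 45 degrees downhill. Its upper end, reaching to (87, 157), overhangs the backrest and can be pushed from behind there.
- ramp_lip (a point): Lip at the top of the ramp, mid-width, 97 mm up; axes as ramp. When the cradled lid is pushed downhill until its flat face stands some 10 degrees past vertical, it falls over the lip by itself, hollow side down on the ramp, and slides to the foot.
- ramp_foot (a point): Foot of the ramp surface, mid-width, 16 mm up; axes as ramp. A stop across it stands about 10 mm proud of the ramp. The flipped lid comes to rest against it, tilted 34 degrees, flat-face centre at ramp (x, z) about (-85, 61) mm.
- marker: Bystander: green marker pen lying down, 120 mm long, 16 mm thick. Origin under its middle. Leave alone.
- drum: Bystander: upright chart drum, 92 mm across, 104 mm high. Origin: centre of its underside. Leave alone.
- driver: Bystander: screwdriver lying down. Leave alone.
- tin: Bystander: black jar with a cream cap, 72 mm across, 120 mm high. Origin: centre of its underside. Leave alone.

How it is judged:
On the way, in this order (a step that is already met when the one before it is completed fails the run):
1. the lid lies in the cradle, hollow side up, leaning on the backrest, let go and at rest (x of lid in the frame of ramp between 0.03 and 0.065 m and z of lid in the frame of ramp between 0.108 and 0.14 m and y of lid in the frame of ramp between -0.02 and 0.02 m and angle between lid's own z axis and vertical between 0.6 and 0.97 rad and contact force between the fingers and lid below 0.1 N and linear speed of lid below 0.03 m/s), for 0.2 s.
2. the lid has flipped and lies top face up on the ramp, untouched and at rest (x of lid in the frame of ramp between -0.105 and -0.045 m and z of lid in the frame of ramp between 0.04 and 0.09 m and y of lid in the frame of ramp between -0.03 and 0.03 m and angle between lid's own z axis and vertical between 2.35 and 2.75 rad and contact force between the fingers and lid below 0.1 N and linear speed of lid below 0.03 m/s), for 0.2 s.
At the end, for the whole second after the job is handed in: The lid sits top face up on the case, fully home: flat outer face 50 to 55.5 mm above the case's underside, centred within 7 mm, long sides parallel within 0.15 rad, level within 0.07 rad; the case stands upright within 40 mm of where it was; lid released and both at rest (horizontal distance between lid and case_rim below 0.007 m and z of lid in the frame of case between 0.05 and 0.0555 m and angle between the x axis of lid and the x axis of case, either way round below 0.15 rad and angle between lid's own z axis and vertical above 3.07 rad and angle between case's own z axis and vertical below 0.06 rad and distance of case from where it was at the start of the episode below 0.04 m and contact force between the fingers and lid below 0.1 N and linear speed of each of lid, case below 0.03 m/s); the robot touches nothing.
It fails at once if the marker is disturbed (moved more than 30 mm) (distance of marker from where it was at the start of the episode above 0.03 m).
It fails at once if the drum is disturbed (moved more than 30 mm) (distance of drum from where it was at the start of the episode above 0.03 m).
It fails at once if the driver is disturbed (moved more than 30 mm) (distance of driver from where it was at the start of the episode above 0.03 m).
It fails at once if the tin is disturbed (moved more than 30 mm) (distance of tin from where it was at the start of the episode above 0.03 m).
It fails at once if the case is shoved more than 50 mm or tipped (distance of case from where it was at the start of the episode above 0.05 m or angle between case's own z axis and vertical above 0.3 rad).
It also fails if it takes over 69 s, if anything falls off the work surface, if the arm or the gripper's body presses on something with over 40 N, if the wrist force passes 120 N, or if a joint passes its speed limit or range.

## Working session

There is one attempt and no reset: what is moved stays moved. The work goes in short steps, Python scripts to look and compute and a tool call to move; the robot and the scene stay as the last step left them, time stands still between calls to the robot, and variables do not carry over. Pictures are saved under pics/ and viewed, and the job is handed in when it is done.

Besides the shell and the picture viewer there is one more tool, called as name(argument=value, ...) on one line, values as JSON. drive_tool: Moves the arm, as the interface text tells. Its arguments: {"type":"object","properties":{"delta_pos":{"type":"array","items":{"type":"array","items":{"type":"number"}}},"rot":{"type":"array","items":{"type":"array","items":{"type":"number"}}},"hand":{"type":"array","items":{"type":"number"}},"squeeze":{"type":"number"}},"required":["delta_pos","rot","hand"]}

```bash
ls; mkdir -p pics; cat > h.py <<'E'
import numpy as np, cv2
from bench import robot
def shot(name,fn):
    p=robot.camera(name); cv2.imwrite('pics/'+fn,p['img'][:,:,::-1]); return p
def px2w(p,u,v,z=None):
    K=p['camera_matrix'];V=p['view'];T=np.linalg.inv(V)
    d=np.array([(u-K[0,2])/K[0,0],-(v-K[1,2])/K[1,1],-1.])
    dw=T[:3,:3]@d;o=T[:3,3]
    if z is None:
        s=p['z_map'][int(round(v)),int(round(u))]
    else: s=(z-o[2])/dw[2]
    return o+s*dw
def cloud(p):
    K=p['camera_matrix'];T=np.linalg.inv(p['view']);Z=p['z_map'];h,w=Z.shape
    u,v=np.meshgrid(np.arange(w),np.arange(h))
    d=np.stack([(u-K[0,2])/K[0,0]*Z,-(v-K[1,2])/K[1,1]*Z,-Z],-1)
    return d@T[:3,:3].T+T[:3,3]
def w2px(p,X):
    K=p['camera_matrix'];c=p['view'][:3,:3]@np.array(X)+p['view'][:3,3]
    return K[0,0]*c[0]/-c[2]+K[0,2],K[1,1]*-c[1]/-c[2]+K[1,2]
E
python3 - <<'E'
from h import *
np.set_printoptions(precision=4,suppress=True)
for n in ['top','scene']:
    p=shot(n,n+'1.png'); print(n,p['camera_matrix'],np.linalg.inv(p['view']),[k for k in p])
    for t in ['lid','case','case_rim','ramp','ramp_valley','ramp_lip','ramp_foot','marker','drum','driver','tin']:
        try:
            a=robot.look_for(p,t)[:2]
        except Exception as e: a=e
        b=robot.landmark_of(p,t)[:2]
        print(t,a,b)
E
```

```text
pics
top [[408.7798   0.     257.5686]
 [  0.     408.7798 189.8942]
 [  0.       0.       1.    ]] [[-0.024   0.9879 -0.153   0.4522]
 [-0.9997 -0.0253 -0.0066 -0.0119]
 [-0.0104  0.1528  0.9882  1.2616]
 [ 0.      0.      0.      1.    ]] ['img', 'z_map', 'camera_matrix', 'view', 'shot']
lid [] [{'pixel': [351.5, 236.6], 'conf': 0.67}, {'pixel': [312.2, 151.1], 'conf': 0.31}]
case [{'extent': [138.0, 233.4, 161.2, 262.9], 'conf': 0.87}] [{'pixel': [153.4, 247.7], 'conf': 0.86}]
case_rim [{'extent': [140.6, 229.5, 165.6, 260.3], 'conf': 0.64}] [{'pixel': [151.2, 243.2], 'conf': 0.57}]
ramp [{'extent': [235.0, 202.6, 306.6, 234.4], 'conf': 0.98}, {'extent': [182.8, 155.0, 213.4, 177.6], 'conf': 0.66}] [{'pixel': [260.0, 217.3], 'conf': 0.79}, {'pixel': [312.5, 149.2], 'conf': 0.3}]
ramp_valley [{'extent': [234.6, 197.0, 304.5, 233.4], 'conf': 0.72}, {'extent': [67.9, 217.3, 112.1, 255.0], 'conf': 0.71}] [{'pixel': [253.8, 217.3], 'conf': 0.85}]
ramp_lip [{'extent': [233.8, 198.4, 304.8, 235.4], 'conf': 0.58}] [{'pixel': [262.6, 216.6], 'conf': 0.92}]
ramp_foot [{'extent': [231.5, 201
[... 1520 characters left out ...]
t': [226.2, 170.5, 289.4, 216.8], 'conf': 0.56}] [{'pixel': [260.9, 175.9], 'conf': 0.85}, {'pixel': [403.4, 266.4], 'conf': 0.34}]
ramp_foot [{'extent': [227.2, 170.2, 290.6, 213.1], 'conf': 0.95}] [{'pixel': [189.0, 208.8], 'conf': 0.64}, {'pixel': [274.2, 257.2], 'conf': 0.61}]
marker [{'extent': [255.7, 252.4, 294.7, 255.9], 'conf': 0.49}] [{'pixel': [274.5, 255.6], 'conf': 0.47}]
drum [{'extent': [384.4, 236.2, 427.5, 281.7], 'conf': 0.95}] [{'pixel': [404.1, 266.0], 'conf': 0.66}]
driver [{'extent': [156.6, 202.8, 188.5, 212.3], 'conf': 0.85}] [{'pixel': [187.1, 209.5], 'conf': 0.72}]
tin [{'extent': [157.4, 118.1, 184.0, 153.2], 'conf': 0.69}] [{'pixel': [173.1, 148.2], 'conf': 0.79}]
```

```bash
python3 - <<'E'
import cv2
a=cv2.imread('pics/top1.png');b=cv2.imread('pics/scene1.png')
cv2.imwrite('pics/top1c.png',cv2.resize(a[100:280,60:460],None,fx=2,fy=2,interpolation=2))
cv2.imwrite('pics/scene1c.png',cv2.resize(b[100:300,130:450],None,fx=2.5,fy=2.5,interpolation=2))
E
```

```text
(no output)
```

View pics/top1c.png

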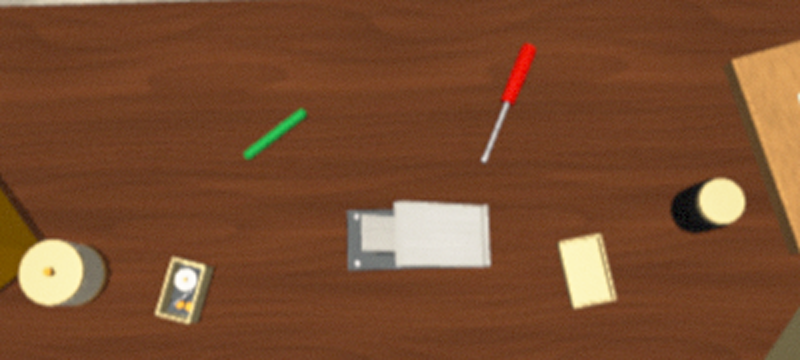

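View pics/scene1c.png

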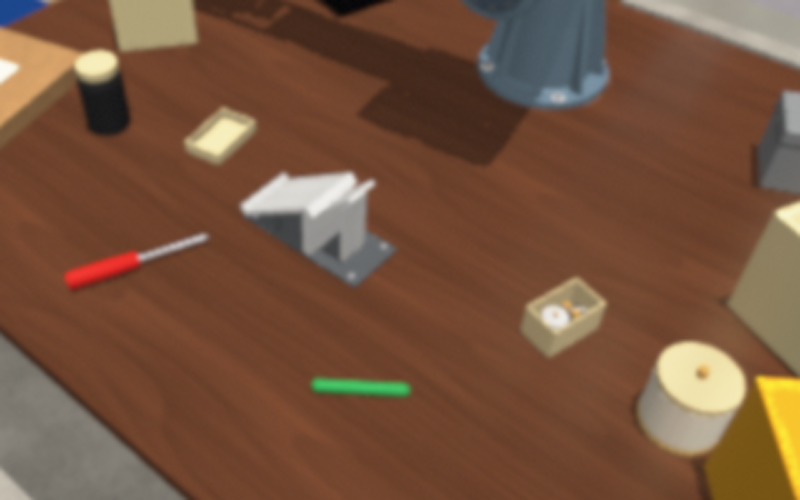

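```bash
python3 - <<'E'
from h import *
np.set_printoptions(precision=4,suppress=True)
p=shot('top','top2.png'); C=cloud(p)
q=shot('scene','scene2.png'); D=cloud(q)
for nm,(l,t,r,b),z0 in [('lid',(330,205,375,265),.008),('ramp',(225,190,315,245),.008),('case',(130,220,175,272),.02),('drum',(65,210,120,260),.06),('tin',(385,180,440,222),.06)]:
    c=C[t:b,l:r].reshape(-1,3); print(nm,'zmed edge',np.median(C[t,l:r,2]))
    m=c[c[:,2]>z0]; 
    rr=cv2.minAreaRect((m[:,:2]*1000).astype(np.float32))
    print(nm,len(m),rr, np.percentile(m[:,2],[2,25,50,75,98]), m.min(0),m.max(0))
for k,zt in [('lid',None),('case_rim',.05),('ramp_lip',.097),('ramp_valley',.086),('ramp_foot',.016)]:
    for P in (p,q):
        for a in robot.landmark_of(P,k)[:1]:
            print(k,a,px2w(P,*a['pixel'],z=zt if zt else .003))
# color rects: cream
def rect(P,box,z,fn):
    l,t,r,b=box; im=P['img'][t:b,l:r].astype(int)
    m=((im[...,1]>110)&(im[...,0]>130)).astype(np.uint8)
    cs,_=cv2.findContours(m,cv2.RETR_EXTERNAL,cv2.CHAIN_APPROX_NONE)
    c=max(cs,key=cv2.contourArea)[:,0,:]+[l,t]
    W=np.array([px2w(P,u,v,z)[:2]*1000 for u,v in c],np.float32)
    print(fn,cv2.minAreaRect(W))
rect(p,(330,205,375,265),.015,'lid top')
rect(p,(130,220,175,272),.045,'case top')
E
```

```text
lid zmed edge -0.00040245301358421415
lid 188 ((468.63519287109375, -204.44192504882812), (109.53262329101562, 370.5284729003906), 21.338088989257812) [0.0084 0.0143 0.0181 0.0208 1.2616] [ 0.4464 -0.3571  0.0081] [ 0.5871 -0.0119  1.2616]
ramp zmed edge -0.00029021297478337704
ramp 1832 ((527.9659423828125, -22.758766174316406), (151.42027282714844, 238.53857421875), 0.10885313898324966) [0.0108 0.0374 0.0673 0.0907 0.1297] [ 0.4522 -0.142   0.008 ] [0.6039 0.0964 1.2616]
case zmed edge -2.0602650348200413e-05
case 412 ((451.2294616699219, 170.90420532226562), (355.19287109375, 87.08857727050781), 76.53870391845703) [0.0213 0.0325 0.0396 0.0474 1.2616] [ 0.4394 -0.0119  0.0201] [0.534  0.3523 1.2616]
drum zmed edge 0.0005757251387150664
drum 1028 ((470.9634094238281, 287.6123046875), (592.6007690429688, 95.79743957519531), 77.23981475830078) [0.0636 0.0888 0.0912 0.0932 0.1034] [ 0.4522 -0.0119  0.06  ] [0.5831 0.566  1.2616]
tin zmed edge -0.00029385502514611694
tin 633 ((533.7484741210938, -249.49424743652344), (70.59143829345703, 500.95501708984375), 14.773938179016113) [0.064  0
[... 335 characters left out ...]
0.73} [0.4804 0.3202 0.05  ]
ramp_lip {'pixel': [261.2, 216.0], 'conf': 0.61} [ 0.5569 -0.0127  0.097 ]
ramp_lip {'pixel': [262.1, 176.7], 'conf': 0.84} [ 0.5592 -0.0059  0.097 ]
ramp_valley {'pixel': [254.0, 215.5], 'conf': 0.86} [0.5598 0.008  0.086 ]
ramp_valley {'pixel': [267.3, 179.9], 'conf': 0.95} [0.5509 0.01   0.086 ]
ramp_foot {'pixel': [300.3, 218.5], 'conf': 0.94} [ 0.5536 -0.1316  0.016 ]
ramp_foot {'pixel': [236.3, 178.1], 'conf': 0.83} [ 0.5602 -0.1302  0.016 ]
lid top ((500.12408447265625, -289.271728515625), (105.58779907226562, 69.86776733398438), 9.858585357666016)
case top ((484.90350341796875, 318.5321350097656), (56.855899810791016, 91.8896713256836), 74.39656066894531)
```

```bash
python3 - <<'E'
from h import *
np.set_printoptions(precision=4,suppress=True)
for P,boxes in [(robot.camera('top'),dict(lid=(330,205,375,265),ramp=(225,190,315,245),case=(130,220,175,272)))]:
  C=cloud(P)
  for nm,(l,t,r,b) in boxes.items():
    c=C[t:b,l:r].reshape(-1,3); c=c[P['z_map'][t:b,l:r].ravel()>0]
    m=c[c[:,2]>.008]
    print(nm,len(m),cv2.minAreaRect((m[:,:2]*1000).astype(np.float32)),np.median(m,0),np.ptp(m,axis=0))
    if nm=='ramp':
        # ramp surface: pts y< -0.01: plane fit
        y0=-.01
        s=m[(m[:,1]<-.02)&(m[:,1]>-.11)&(m[:,2]>.02)]
        A=np.c_[s[:,:2],np.ones(len(s))]; k=np.linalg.lstsq(A,s[:,2],rcond=None)[0]
        for _ in range(3):
            e=abs(A@k-s[:,2]); k=np.linalg.lstsq(A[e<.006],s[e<.006,2],rcond=None)[0]
        print(k,np.degrees(np.arctan(np.hypot(*k[:2]))),'downhill yaw of +x:',np.degrees(np.arctan2(k[1],k[0])),len(s))
        # location of origin: surface z along +x: z=97+tan34*(x-5)
        u=k[:2]/np.hypot(*k[:2]); 
        print('solve y at z=.0565 (x=-.055):', (.0565-k[2]-k[0]*.558)/k[1])
        hi=m[m[:,2]>.06]; 
        rs=s[abs(A@k-s[:,2])<.006]
        print(cv2.minAreaRect((rs[:,:2]*1000).astype(np.float32)))
        bk=m[(m[:,1]>.015)&(m[:,2]>.08)]; print('backrest',cv2.minAreaRect((bk[:,:2]*1000).astype(np.float32)))
        bp=c[(c[:,1]>.02)&(c[:,2]>.003)]; print('base',bp.min(0),bp.max(0))
E
```

```text
lid 173 ((501.7276916503906, -298.2774658203125), (103.755126953125, 95.37164306640625), 2.244952917098999) [ 0.5019 -0.2903  0.0179] [0.1047 0.097  0.018 ]
ramp 1808 ((546.0602416992188, -40.39825439453125), (254.6951141357422, 127.08770751953125), 86.72453308105469) [ 0.5565 -0.0523  0.0663] [0.13   0.2579 0.1236]
[-0.0026  0.6731  0.1058] 33.945099671802964 downhill yaw of +x: 90.22514127461584 940
solve y at z=.0565 (x=-.055): -0.07105786391257081
((557.3173828125, -64.96101379394531), (91.55414581298828, 89.93700408935547), 0.02396303042769432)
backrest ((557.6353149414062, 29.924386978149414), (27.45189094543457, 49.24215316772461), 88.81982421875)
base [0.4819 0.0201 0.003 ] [0.6481 0.0999 0.1316]
case 588 ((486.26611328125, 317.32513427734375), (52.975257873535156, 85.86759185791016), 75.01580047607422) [0.4849 0.3184 0.032 ] [0.0947 0.0707 0.0466]
```

```bash
python3 - <<'E'
from h import *
np.set_printoptions(precision=4,suppress=True)
s=robot.get_state(); print(s)
p=shot('wrist','w1.png'); print(p['camera_matrix'],np.linalg.inv(p['view']))
E
```

```text
{'time_s': 2.95, 'q': array([-1.4533,  0.1808,  1.607 , -0.    ,  1.3538, -0.2063]), 'qvel': array([0.001 , 0.0001, 0.0009, 0.0003, 0.0011, 0.0004]), 'joint_efforts': array([ -0.0002, -43.3826, -34.2166,   0.0703,   0.031 ,  -0.    ]), 'eef_pos': array([ 0.183 , -0.5451,  0.2387]), 'eef_rot': array([[ 0.948 ,  0.3182, -0.    ],
       [ 0.3182, -0.948 , -0.    ],
       [-0.    ,  0.    , -1.    ]]), 'ft_force': array([ 0.0234,  0.627 , -0.1933]), 'torque': array([ 0.0267,  0.0249, -0.0565]), 'finger_gap': 0.9982334119522335}
[[300.4431   0.     253.86  ]
 [  0.     300.4431 195.7944]
 [  0.       0.       1.    ]] [[ 0.3175  0.9007  0.2965  0.2591]
 [-0.9483  0.3014  0.0997 -0.52  ]
 [ 0.0004 -0.3129  0.9498  0.385 ]
 [ 0.      0.      0.      1.    ]]
```

View pics/w1.png

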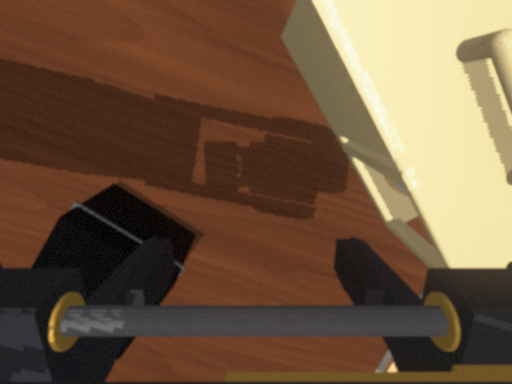

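```bash
python3 - <<'E'
from h import *
np.set_printoptions(precision=3,suppress=True)
p=robot.camera('wrist');C=cloud(p)
for u,v in [(420,100),(480,150),(330,20),(290,40),(440,250),(345,130),(130,220)]: print(u,v,C[v,u])
E
```

```text
420 100 [ 0.293 -0.628  0.17 ]
480 150 [ 0.276 -0.686  0.169]
330 20 [ 0.318 -0.551  0.171]
290 40 [ 0.323 -0.538  0.044]
440 250 [ 0.196 -0.699  0.17 ]
345 130 [ 0.258 -0.619  0.071]
130 220 [ 0.085 -0.427  0.064]
```

drive_tool(delta_pos=[[16,-48,0],[16,-48,0],[30,-40,0],[60,-10,0],[60,-10,0]], rot=[[0,0,0],[0,0,0],[0,0,3],[0,0,3],[0,0,0]], hand=[1,1,1,1,1], squeeze=20)

```text
time_s: 3.68
eef_pos: [0.311, -0.3472, 0.2394]
eef_rot: [[0.977, 0.215, 0.001], [0.215, -0.977, -0.002], [0.0, 0.002, -1.0]]
ft_force: [0.8, -0.3, -0.1]
finger_gap: 0.996
```

drive_tool(delta_pos=[[50,-4,20],[50,-4,20],[50,-4,30],[47,-3,30],[0,0,0]], rot=[[0,0,0],[0,0,0],[0,0,0],[0,0,0],[0,0,0]], hand=[1,1,1,1,1])

```text
time_s: 4.3
eef_pos: [0.4996, -0.2878, 0.1351]
eef_rot: [[0.975, 0.221, -0.004], [0.221, -0.975, 0.004], [-0.003, -0.005, -1.0]]
ft_force: [-1.0, -0.3, 0.3]
finger_gap: 1.0
```

```bash
python3 - <<'E'
from h import *
np.set_printoptions(precision=4,suppress=True)
p=shot('wrist','w2.png');C=cloud(p);s=robot.get_state();print(s['q'],s['eef_pos'])
T=np.linalg.inv(p['view']);print(T[:3,3])
im=p['img'].astype(int); m=((im[...,1]>110)&(im[...,0]>140)&(im[...,0]-im[...,2]>15)).astype(np.uint8)
cv2.imwrite('pics/m2.png',m*255)
c=C.reshape(-1,3); k=(m.ravel()>0)&(c[:,2]>.016)&(c[:,2]<.026)&(p['z_map'].ravel()>0)
w=c[k];print(len(w),w.min(0),w.max(0),cv2.minAreaRect((w[:,:2]*1000).astype(np.float32)))
E
```

```text
[-0.7307  0.2971  1.6849 -0.0002  1.1632  0.6186] [ 0.499  -0.2891  0.1369]
[ 0.5786 -0.2711  0.2811]
1417 [ 0.4463 -0.329   0.016 ] [ 0.6031 -0.1172  0.0259] ((520.2080078125, -220.37220764160156), (243.54730224609375, 116.44512176513672), 74.16007995605469)
```

View pics/w2.png

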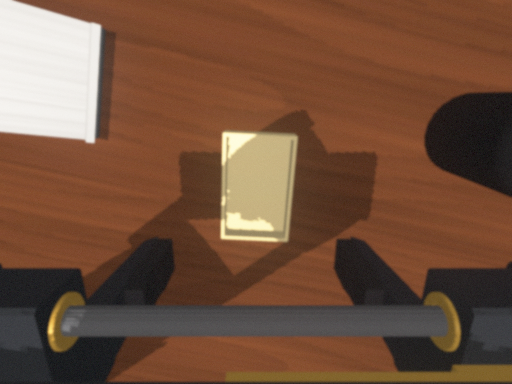

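```bash
python3 - <<'E'
from h import *
np.set_printoptions(precision=4,suppress=True)
p=robot.camera('wrist');C=cloud(p);s=robot.get_state();print(s['eef_pos'],w2px(p,s['eef_pos']))
w=C[110:260,205:315];w=w[(w[...,2]>.013)&(w[...,2]<.027)]
r=cv2.minAreaRect((w[:,:2]*1000).astype(np.float32));print(len(w),r)
for c in [(222,132),(298,134),(289,241),(221,239)]: print(px2w(p,*c,z=.018))
E
```

```text
[ 0.4988 -0.2902  0.1383] (np.float64(254.8166812718968), np.float64(253.62278583549352))
1529 ((500.02093505859375, -289.7909851074219), (100.63269805908203, 64.23941040039062), 9.844145774841309)
[ 0.5428 -0.2511  0.018 ]
[ 0.5556 -0.316   0.018 ]
[ 0.454  -0.3347  0.018 ]
[ 0.4415 -0.2694  0.018 ]
```

drive_tool(delta_pos=[[1,0,40],[0,0,45],[0,0,35],[0,0,14],[0,0,0]], rot=[[0,0,2.9],[0,0,0],[0,0,0],[0,0,0],[0,0,0]], hand=[1,1,1,1,1])

```text
time_s: 5.03
eef_pos: [0.4997, -0.2911, 0.0054]
eef_rot: [[0.986, 0.167, 0.0], [0.167, -0.986, -0.0], [0.0, 0.0, -1.0]]
ft_force: [1.0, 0.0, 0.7]
finger_gap: 1.001
```

drive_tool(delta_pos=[[0,0,0],[0,0,0],[0,0,0],[0,0,0]], rot=[[0,0,0],[0,0,0],[0,0,0],[0,0,0]], hand=[-1,-1,-1,-1], squeeze=15)

```text
time_s: 5.52
eef_pos: [0.5007, -0.2907, 0.0059]
eef_rot: [[0.986, 0.168, 0.001], [0.168, -0.986, -0.001], [0.001, 0.001, -1.0]]
ft_force: [-0.9, 1.0, 6.4]
finger_gap: 0.724
```

drive_tool(delta_pos=[[0,0,-15],[0,0,-35],[0,0,-50],[0,0,-50],[0,0,-50]], rot=[[0,0,0],[0,0,0],[0,0,-10],[0,0,-10],[0,0,-10]], hand=[-1,-1,-1,-1,-1])

```text
time_s: 6.15
eef_pos: [0.4997, -0.29, 0.2071]
eef_rot: [[0.766, 0.643, 0.0], [0.643, -0.766, -0.0], [0.0, 0.0, -1.0]]
ft_force: [-0.1, 0.4, -1.7]
finger_gap: 0.726
```

drive_tool(delta_pos=[[0,0,0],[0,0,0],[0,0,0],[0,0,0],[0,0,0]], rot=[[0,0,-10],[0,0,-10],[0,0,-10],[0,0,-10],[0,0,-10.4]], hand=[-1,-1,-1,-1,-1])

```text
time_s: 6.78
eef_pos: [0.4999, -0.2901, 0.2054]
eef_rot: [[-0.007, 1.0, 0.0], [1.0, 0.007, -0.0], [-0.0, 0.0, -1.0]]
ft_force: [0.3, 0.1, -1.2]
finger_gap: 0.727
```

```bash
python3 - <<'E'
from h import *
np.set_printoptions(precision=4,suppress=True)
p=shot('wrist','w3.png');s=robot.get_state();print(s['q'],s['eef_pos'],s['eef_rot'])
E
```

```text
[-0.731   0.2183  1.6326 -0.0001  1.2906 -0.7453] [ 0.4998 -0.29    0.2053] [[-0.0143  0.9999  0.0001]
 [ 0.9999  0.0143 -0.0002]
 [-0.0002  0.0001 -1.    ]]
```

View pics/w3.png

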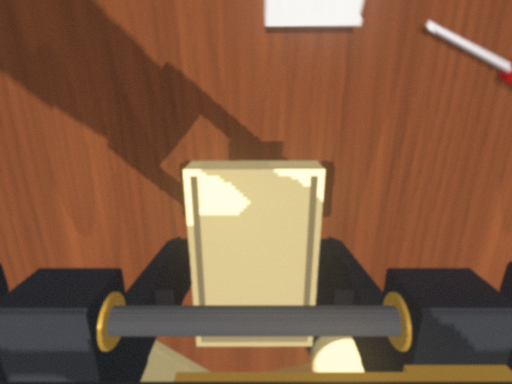

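drive_tool(delta_pos=[[45,14,-15],[50,15,-15],[50,15,-15],[45,13,0],[0,0,0]], rot=[[0,0,0.8],[0,0,0],[0,0,0],[0,0,0],[0,9,0]], hand=[-1,-1,-1,-1,-1])

```text
time_s: 7.45
eef_pos: [0.56, -0.0927, 0.2512]
eef_rot: [[0.003, 1.0, 0.002], [0.987, -0.003, 0.16], [0.16, 0.001, -0.987]]
ft_force: [-0.3, -0.7, -1.0]
finger_gap: 0.726
```

drive_tool(delta_pos=[[0,0,0],[0,0,0],[0,0,0],[0,0,0],[0,0,0]], rot=[[0,9,0],[0,9,0],[0,9,0],[0,9,0],[0,0,0]], hand=[-1,-1,-1,-1,-1])

```text
time_s: 8.07
eef_pos: [0.558, -0.1022, 0.2478]
eef_rot: [[0.016, 1.0, 0.009], [0.706, -0.017, 0.708], [0.708, -0.005, -0.706]]
ft_force: [-0.2, 0.3, -0.9]
finger_gap: 0.73
```

```bash
python3 - <<'E'
from h import *
np.set_printoptions(precision=4,suppress=True)
p=shot('wrist','w4.png');s=robot.get_state();print(s['q'],s['eef_pos'],s['eef_rot'])
C=cloud(p)
# ramp valley/backrest points seen
m=p['z_map']>0
c=C[m]; r=c[(c[:,2]>.08)&(c[:,1]>-.03)&(c[:,2]<.14)]
print(len(r),r.min(0),r.max(0))
E
```

```text
[-0.7089  0.4028  1.4968  0.5856  1.7719 -0.7319] [ 0.5585 -0.1016  0.2488] [[ 0.0132  0.9999  0.0089]
 [ 0.7082 -0.0156  0.7058]
 [ 0.7059 -0.003  -0.7083]]
155 [0.5313 0.0376 0.1246] [0.5804 0.0446 0.1299]
```

View pics/w4.png

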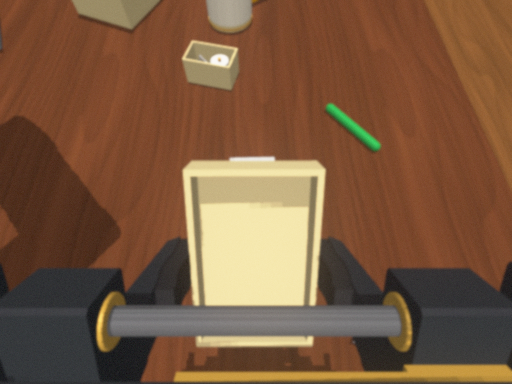

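drive_tool(delta_pos=[[11,-3,30],[0,0,50],[0,0,45],[0,0,30],[0,0,0]], rot=[[0.6,0,-0.6],[0,0,0],[0,0,0],[0,0,0],[0,0,0]], hand=[-1,-1,-1,-1,-1])

```text
time_s: 8.75
eef_pos: [0.555, 0.0191, 0.1479]
eef_rot: [[-0.003, 1.0, -0.005], [0.708, 0.005, 0.706], [0.706, -0.002, -0.708]]
ft_force: [0.0, -0.1, -1.1]
finger_gap: 0.726
```

```bash
python3 - <<'E'
from h import *
np.set_printoptions(precision=4,suppress=True)
p=shot('scene','s5.png');s=robot.get_state();print(s['q'],s['eef_pos'],s['eef_rot'])
T=np.array([.5568,.0346,.1279])-s['eef_pos'];print('tool delta mm',s['eef_rot'].T@T*1000)
cv2.imwrite('pics/s5c.png',cv2.resize(p['img'][110:240,190:330,::-1],None,fx=4,fy=4,interpolation=2))
E
```

```text
[-0.5484  0.4376  1.6803  0.6454  1.5181 -0.7559] [0.5561 0.0176 0.1489] [[-0.0034  1.     -0.0025]
 [ 0.7087  0.0042  0.7055]
 [ 0.7055  0.0006 -0.7087]]
tool delta mm [-2.7493  0.7532 26.9248]
```

View pics/s5c.png

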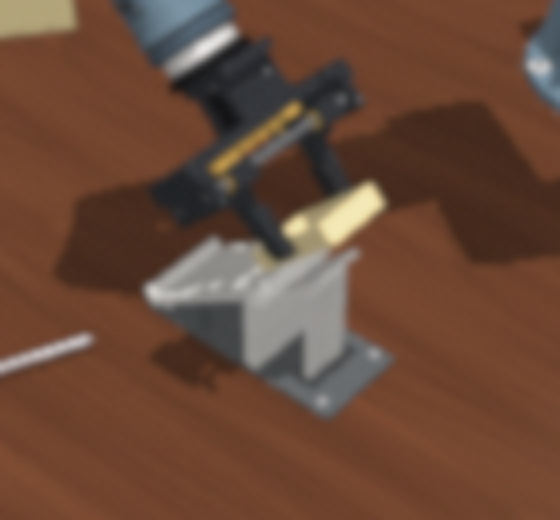

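drive_tool(delta_pos=[[-2,1,12],[0,0,7],[0,0,3],[0,0,0]], rot=[[0,0,0],[0,0,0],[0,0,0],[0,0,0]], hand=[-1,-1,-1,-1])

```text
time_s: 9.3
eef_pos: [0.557, 0.0306, 0.1308]
eef_rot: [[-0.001, 1.0, -0.001], [0.707, 0.002, 0.707], [0.707, -0.0, -0.707]]
ft_force: [0.3, 0.0, -1.1]
finger_gap: 0.726
```

```bash
python3 - <<'E'
from h import *
np.set_printoptions(precision=4,suppress=True)
s=robot.get_state();print(s['ft_force'],s['eef_pos'])
T=np.array([.5568,.0346,.1279])-s['eef_pos'];print('tool delta mm',s['eef_rot'].T@T*1000)
E
```

```text
[ 0.3311  0.0135 -1.1208] [0.557  0.0306 0.1308]
tool delta mm [ 0.745  -0.2133  4.891 ]
```

drive_tool(delta_pos=[[0,0,2],[0,0,2],[0,0,0]], rot=[[0,0,0],[0,0,0],[0,0,0]], hand=[-1,-1,-1])

```text
time_s: 9.68
eef_pos: [0.5573, 0.0327, 0.1288]
eef_rot: [[-0.002, 1.0, -0.001], [0.708, 0.002, 0.707], [0.707, 0.001, -0.708]]
ft_force: [-1.8, -4.6, 4.2]
finger_gap: 0.723
```

drive_tool(delta_pos=[[0,0,0],[0,0,0],[0,0,0],[0,0,0],[0,0,0]], rot=[[0,0,0],[0,0,0],[0,0,0],[0,0,0],[0,0,0]], hand=[-0.3,0.2,0.7,1,1])

```text
time_s: 10.3
eef_pos: [0.557, 0.0337, 0.128]
eef_rot: [[-0.001, 1.0, -0.001], [0.707, 0.002, 0.707], [0.707, -0.0, -0.707]]
ft_force: [1.2, 1.0, -0.0]
finger_gap: 0.996
```

drive_tool(delta_pos=[[0,0,-10],[0,0,-30],[0,0,-50],[0,0,-50],[0,0,0]], rot=[[0,0,0],[0,0,0],[0,0,0],[0,0,0],[0,0,0]], hand=[1,1,1,1,1])

```text
time_s: 10.92
eef_pos: [0.5589, -0.069, 0.2302]
eef_rot: [[-0.003, 1.0, 0.005], [0.71, -0.001, 0.704], [0.704, 0.006, -0.71]]
ft_force: [-0.4, -0.0, -0.9]
finger_gap: 1.001
```

```bash
python3 - <<'E'
from h import *
np.set_printoptions(precision=4,suppress=True)
p=shot('scene','s6.png');s=robot.get_state();print(s['eef_pos'])
cv2.imwrite('pics/s6c.png',cv2.resize(p['img'][110:240,190:330,::-1],None,fx=4,fy=4,interpolation=2))
p=shot('wrist','w6.png');C=cloud(p)
c=C[p['z_map']>0]; w=c[(c[:,2]>.09)&(c[:,1]>-.02)&(c[:,1]<.09)&(c[:,2]<.18)]
print(len(w),w.min(0),w.max(0),np.median(w,0))
E
```

```text
[ 0.5579 -0.0671  0.2283]
7716 [ 0.5103 -0.02    0.0901] [0.6018 0.0686 0.1728] [0.5564 0.0267 0.1225]
```

View pics/s6c.png

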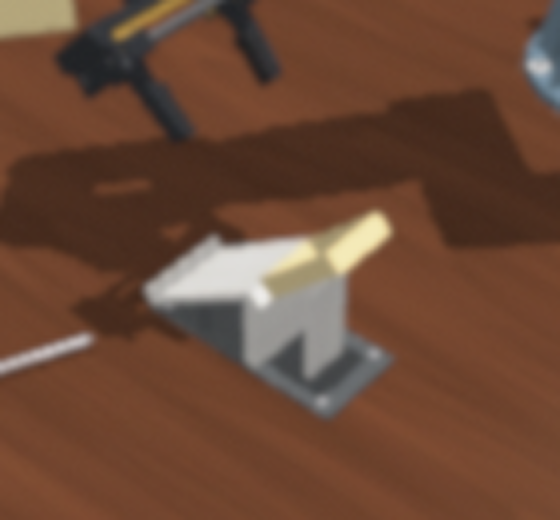

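View pics/w6.png

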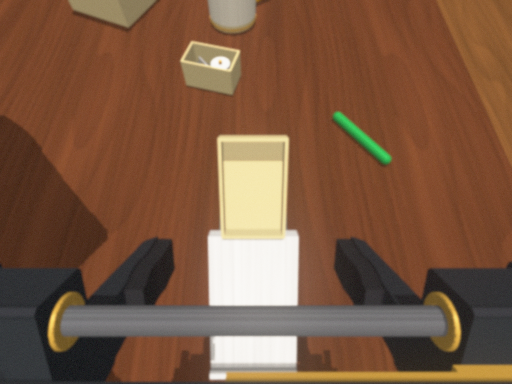

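```bash
python3 - <<'E'
from h import *
np.set_printoptions(precision=4,suppress=True)
p=robot.camera('wrist');C=cloud(p)
m=C[155:222,232:275].reshape(-1,3); k=m.mean(0);U=np.linalg.svd(m-k)[2][2];U*=np.sign(U[2]);print('floor',k,U,np.degrees(np.arccos(U[2])))
w=C[128:238,212:292].reshape(-1,3);r=w-k;h=r@U; w=w[(h>.012)&(h<.02)]
e1=np.array([0,U[2],-U[1]]);e1/=np.linalg.norm(e1); 
q=np.c_[w[:,0],(w-k)@e1]*1000; print(cv2.minAreaRect(q.astype(np.float32)),w.min(0),w.max(0), 'k',k)
R=cv2.minAreaRect(q.astype(np.float32)); cen=np.array([0,k[1],k[2]])+e1*R[0][1]/1000-U*.003; cen[0]=R[0][0]/1000; print('face centre',cen,'ramp',cen[1]+.0145,cen[2])
E
```

```text
floor [0.5553 0.0294 0.1237] [-1.     -0.0061  0.0042] 89.76062727275982
((539.140625, 4.6448974609375), (8.271757125854492, 98.97657775878906), 0.03845839202404022) [ 0.535  -0.0145 -0.0011] [0.5433 0.2082 0.1723] k [0.5553 0.0294 0.1237]
face centre [0.5391 0.0321 0.1275] ramp 0.046560529196721094 0.12753572422353282
```

```bash
python3 - <<'E'
from h import *
np.set_printoptions(precision=4,suppress=True)
p=robot.camera('wrist');C=cloud(p)
for v in range(125,245,6): print(v,C[v,252],C[v,221],C[v,286])
E
```

```text
125 [ 0.5519  0.2152 -0.0007] [ 0.501   0.2149 -0.0002] [ 0.6078  0.2153 -0.0008]
131 [0.552  0.2021 0.0002] [0.5018 0.202  0.0003] [0.607  0.2019 0.0004]
137 [0.5538 0.0616 0.165 ] [0.5252 0.0619 0.1646] [0.5853 0.0625 0.1638]
143 [0.5537 0.0624 0.1549] [0.5262 0.0518 0.1691] [0.5849 0.0556 0.164 ]
149 [0.5537 0.0582 0.151 ] [0.526  0.0482 0.165 ] [0.585  0.0511 0.1609]
155 [0.5537 0.0535 0.1478] [0.5258 0.0443 0.1612] [0.5849 0.0456 0.1593]
161 [0.5537 0.0501 0.1426] [0.5256 0.0405 0.1572] [0.585  0.0415 0.1556]
167 [0.5537 0.0458 0.1386] [0.5255 0.0363 0.1537] [0.585  0.0366 0.1531]
173 [0.5537 0.0414 0.1346] [0.5252 0.0325 0.1493] [0.5851 0.0322 0.1498]
179 [0.5536 0.0378 0.1291] [0.525  0.0285 0.1452] [0.5853 0.0283 0.1455]
185 [0.5536 0.0333 0.125 ] [0.5248 0.0243 0.1412] [0.5855 0.0241 0.1416]
191 [0.5536 0.0282 0.1218] [0.5246 0.02   0.1373] [0.5859 0.0208 0.1359]
197 [0.5536 0.0239 0.117 ] [0.5245 0.0155 0.1338] [0.5859 0.0159 0.133 ]
203 [0.5536 0.0199 0.1114] [0.5242 0.0118 0.1284] [0.5862 0.0119 0.1281]
209 [0.5536 0.0146 0.1083] [ 0.5086  0.0639 -0.0008] [0.5863 0.0073 0.1245]
215 [0.5535 0.0102 0.1032] [0.5094 0.0535 0.0021] [0.5865 0.0028 0.1203]
221 [0.5535 0.0057 0.0979] [0.5103 0.0429 0.006 ] [ 0.5868 -0.0011  0.1147]
227 [0.5535 0.0005 0.0942] [0.5108 0.0342 0.006 ] [ 0.5869 -0.0059  0.111 ]
233 [ 0.5535 -0.0067  0.096 ] [ 0.5211 -0.0045  0.0898] [ 0.5872 -0.0103  0.106 ]
239 [ 0.5536 -0.0152  0.1023] [ 0.5223 -0.0134  0.0969] [ 0.5875 -0.0146  0.1005]
```

drive_tool(delta_pos=[[35,0,-35],[10,0,-10],[0,0,0],[0,0,0],[0,0,0]], rot=[[0,0,0],[0,-10,0],[0,-10,0],[0,-10,0],[0,-10,0]], hand=[1,0,-0.5,-1,-1])

```text
time_s: 11.75
eef_pos: [0.5568, -0.0645, 0.2902]
eef_rot: [[-0.003, 1.0, -0.0], [0.997, 0.003, 0.082], [0.082, -0.0, -0.997]]
ft_force: [-0.4, 0.5, -0.4]
finger_gap: 0.569
```

drive_tool(delta_pos=[[0,0,0],[40,0,0],[50,0,0],[50,0,0],[30,0,0]], rot=[[0,-5,0],[0,0,0],[0,0,0],[0,0,0],[0,0,0]], hand=[-1,-1,-1,-1,-1])

```text
time_s: 12.38
eef_pos: [0.5554, 0.1079, 0.2891]
eef_rot: [[-0.005, 1.0, -0.003], [1.0, 0.005, 0.001], [0.001, -0.003, -1.0]]
ft_force: [0.2, -1.1, -0.6]
finger_gap: 0.011
```

```bash
python3 - <<'E'
from h import *
np.set_printoptions(precision=4,suppress=True)
s=robot.get_state();print(s['eef_pos'],s['eef_rot'],s['finger_gap'],s['q'])
E
```

```text
[0.5554 0.1079 0.2891] [[-0.0051  1.     -0.003 ]
 [ 1.      0.0051  0.0006]
 [ 0.0006 -0.003  -1.    ]] 0.01107322107538452 [-0.0182  0.1236  1.5696  0.0006  1.4514 -0.0234]
```

drive_tool(delta_pos=[[6,0,40],[0,0,50],[0,0,35],[0,0,16],[0,0,0]], rot=[[0,0,0],[0,0,0],[0,0,0],[0,0,0],[0,0,0]], hand=[-1,-1,-1,-1,-1])

```text
time_s: 13.0
eef_pos: [0.5558, 0.111, 0.1484]
eef_rot: [[-0.003, 1.0, -0.003], [1.0, 0.003, 0.0], [0.0, -0.003, -1.0]]
ft_force: [0.4, 0.2, 1.3]
finger_gap: 0.006
```

drive_tool(delta_pos=[[-10,0,0],[-10,0,0],[-8,0,0],[-8,0,0],[-8,0,0]], rot=[[0,0,0],[0,0,0],[0,0,0],[0,0,0],[0,0,0]], hand=[-1,-1,-1,-1,-1])

```text
time_s: 13.62
eef_pos: [0.5587, 0.0706, 0.1533]
eef_rot: [[-0.002, 1.0, 0.005], [1.0, 0.002, 0.008], [0.008, 0.005, -1.0]]
ft_force: [1.0, 3.0, 2.2]
finger_gap: 0.006
```

```bash
python3 - <<'E'
from h import *
np.set_printoptions(precision=4,suppress=True)
p=shot('scene','s7.png');s=robot.get_state();print(s['eef_pos'],s['ft_force'])
cv2.imwrite('pics/s7c.png',cv2.resize(p['img'][110:240,190:330,::-1],None,fx=4,fy=4,interpolation=2))
E
```

```text
[0.5585 0.0674 0.1523] [0.4187 0.2175 0.9124]
```

View pics/s7c.png

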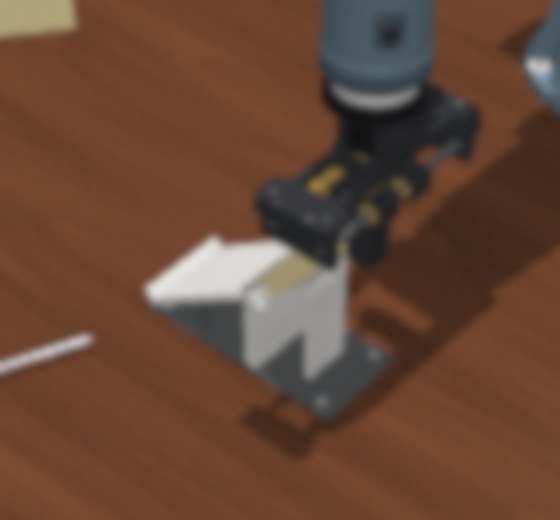

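drive_tool(delta_pos=[[-8,0,3],[-8,0,0],[-8,0,0],[-8,0,0],[0,0,0]], rot=[[0,0,0],[0,0,0],[0,0,0],[0,0,0],[0,0,0]], hand=[-1,-1,-1,-1,-1])

```text
time_s: 14.3
eef_pos: [0.557, 0.0337, 0.1465]
eef_rot: [[-0.001, 1.0, -0.0], [1.0, 0.001, -0.0], [-0.0, -0.0, -1.0]]
ft_force: [-0.8, 0.8, -0.3]
finger_gap: 0.007
```

```bash
python3 - <<'E'
from h import *
np.set_printoptions(precision=4,suppress=True)
p=shot('scene','s8.png');s=robot.get_state();print(s['eef_pos'],s['ft_force'])
cv2.imwrite('pics/s8c.png',cv2.resize(p['img'][110:240,190:330,::-1],None,fx=4,fy=4,interpolation=2))
E
```

```text
[0.557  0.0341 0.1466] [-0.2919 -0.5706 -0.0066]
```

View pics/s8c.png

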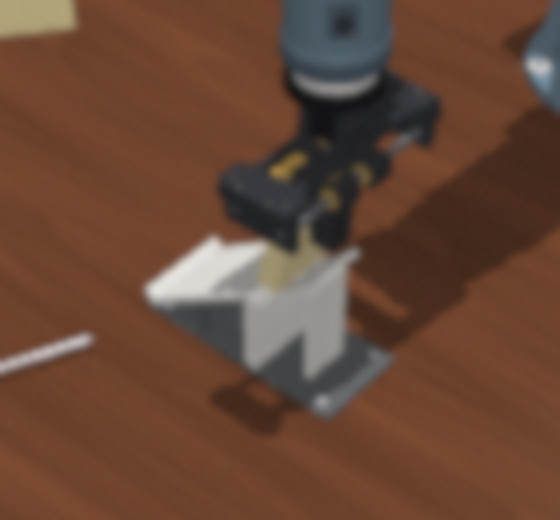

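drive_tool(delta_pos=[[-7,0,0],[-7,0,0],[-6,0,0],[-6,0,0],[0,0,0]], rot=[[0,0,0],[0,0,0],[0,0,0],[0,0,0],[0,0,0]], hand=[-1,-1,-1,-1,-1])

```text
time_s: 14.98
eef_pos: [0.5571, 0.0081, 0.1467]
eef_rot: [[-0.001, 1.0, -0.0], [1.0, 0.001, -0.0], [-0.0, -0.0, -1.0]]
ft_force: [-0.4, 0.2, 0.5]
finger_gap: 0.008
```

```bash
python3 - <<'E'
from h import *
np.set_printoptions(precision=4,suppress=True)
p=shot('scene','s9.png');s=robot.get_state();print(s['eef_pos'],s['ft_force'])
cv2.imwrite('pics/s9c.png',cv2.resize(p['img'][110:240,190:330,::-1],None,fx=4,fy=4,interpolation=2))
E
```

```text
[0.5571 0.0083 0.1467] [-0.0579 -0.0848  0.804 ]
```

View pics/s9c.png

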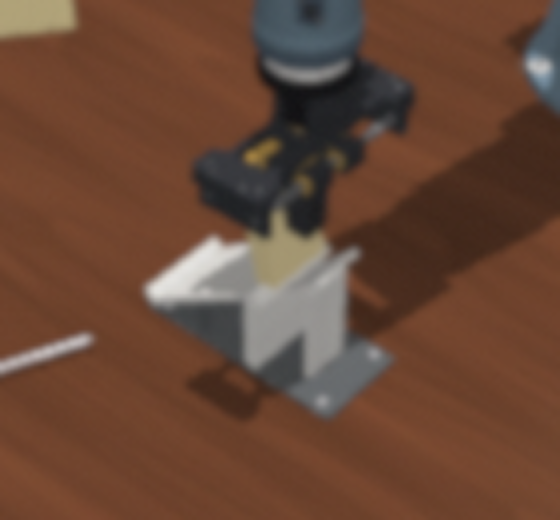

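Lid (crop 285,255) is near vertical. Keep pushing.

drive_tool(delta_pos=[[-5,0,0],[-5,0,0],[-4,0,0],[-4,0,0],[0,0,0]], rot=[[0,0,0],[0,0,0],[0,0,0],[0,0,0],[0,0,0]], hand=[-1,-1,-1,-1,-1])

```text
time_s: 15.65
eef_pos: [0.5571, -0.0098, 0.1467]
eef_rot: [[-0.001, 1.0, 0.0], [1.0, 0.001, -0.0], [-0.0, 0.0, -1.0]]
ft_force: [0.0, 0.4, -0.1]
finger_gap: 0.005
```

```bash
python3 - <<'E'
from h import *
np.set_printoptions(precision=4,suppress=True)
p=shot('scene','s10.png');s=robot.get_state();print(s['eef_pos'],s['ft_force'])
cv2.imwrite('pics/s10c.png',cv2.resize(p['img'][110:240,190:330,::-1],None,fx=4,fy=4,interpolation=2))
E
```

```text
[ 0.5571 -0.0096  0.1467] [0.2444 1.0898 0.7906]
```

View pics/s10c.png

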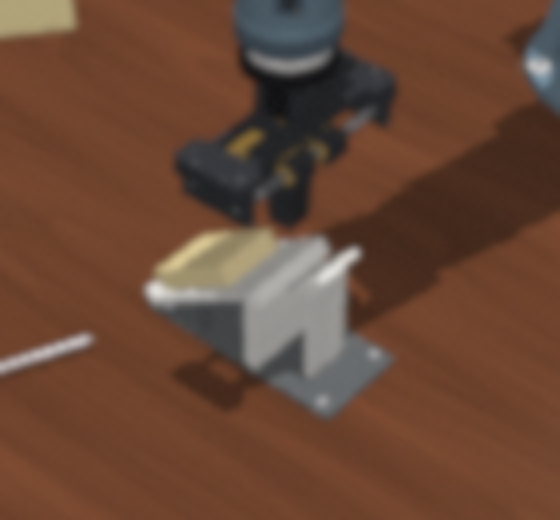

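drive_tool(delta_pos=[[0,0,-50],[-20,0,-40],[-45,0,0],[-50,0,0],[-45,0,0]], rot=[[0,0,0],[0,0,0],[0,0,0],[0,0,0],[0,0,0]], hand=[-1,-1,0,1,1])

```text
time_s: 16.32
eef_pos: [0.5574, -0.1708, 0.237]
eef_rot: [[-0.002, 1.0, 0.001], [1.0, 0.002, -0.0], [-0.0, 0.001, -1.0]]
ft_force: [0.9, 0.3, -0.5]
finger_gap: 0.319
```

drive_tool(delta_pos=[[0,0,0],[0,0,0],[0,0,0],[0,0,30],[0,0,0]], rot=[[0,10,0],[0,10,0],[0,10,0],[0,4,0],[0,0,0]], hand=[1,1,1,1,1])

```text
time_s: 16.95
eef_pos: [0.5559, -0.154, 0.2079]
eef_rot: [[0.002, 1.0, -0.005], [0.827, 0.001, 0.562], [0.562, -0.005, -0.827]]
ft_force: [-0.2, 0.6, -0.7]
finger_gap: 0.89
```

```bash
python3 - <<'E'
from h import *
np.set_printoptions(precision=4,suppress=True)
p=shot('wrist','w11.png');s=robot.get_state();print(s['eef_pos'],s['eef_rot'],s['q'])
C=cloud(p)
for v in range(100,300,10): print(v,C[v,256])
E
```

```text
[ 0.5568 -0.1542  0.2098] [[ 0.      1.     -0.0029]
 [ 0.8286  0.0016  0.5598]
 [ 0.5598 -0.0024 -0.8286]] [-0.7155  0.4154  1.4829  0.4357  1.6541 -0.7714]
100 [0.5565 0.0114 0.1029]
110 [0.5565 0.0051 0.0943]
120 [ 0.5565 -0.0026  0.0871]
130 [ 0.5565 -0.0176  0.0928]
140 [ 0.5565 -0.0267  0.0883]
150 [ 0.5565 -0.036   0.0837]
160 [ 0.5565 -0.0439  0.0754]
170 [ 0.5564 -0.0599  0.0874]
180 [ 0.5564 -0.0691  0.0829]
190 [ 0.5564 -0.078   0.077 ]
200 [ 0.5564 -0.087   0.0705]
210 [ 0.5564 -0.0962  0.064 ]
220 [ 0.5564 -0.1059  0.0586]
230 [ 0.5563 -0.1156  0.0521]
240 [ 0.5563 -0.1256  0.0462]
250 [ 0.5563 -0.1356  0.0383]
260 [ 0.5563 -0.1438 -0.0002]
270 [ 0.5563 -0.1556 -0.0011]
280 [ 0.5563 -0.1674  0.0009]
290 [ 0.5563 -0.1788  0.0011]
```

View pics/w11.png

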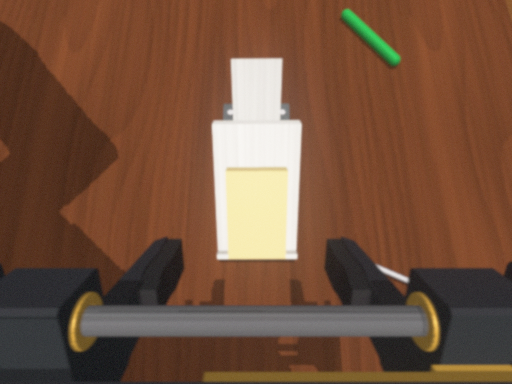

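```bash
python3 - <<'E'
from h import *
np.set_printoptions(precision=4,suppress=True)
p=robot.camera('wrist');C=cloud(p);s=robot.get_state()
im=p['img'].astype(int)[150:275,200:310];D=C[150:275,200:310]
m=(im[...,0]-im[...,2]>45)&(im[...,1]>150)
R=s['eef_rot'];w=D[m]; t=(w-s['eef_pos'])@R*1000
t=t[abs(t[:,2]-np.median(t[:,2]))<6]
print(len(t),np.median(t,0),t.min(0),t.max(0),cv2.minAreaRect(t[:,:2].astype(np.float32)))
A=np.c_[t[:,:2],np.ones(len(t))];print(np.linalg.lstsq(A,t[:,2],rcond=None)[0], s['finger_gap'])
E
```

```text
5158 [-36.352   -0.7438 153.7013] [-91.2971 -32.2558 151.1009] [  9.8809  30.748  159.6962] ((-40.66844177246094, -0.6207160949707031), (101.27898406982422, 62.86637496948242), 0.25700557231903076)
[  0.0025   0.0009 153.8186] 0.9784805834075588
```

drive_tool(delta_pos=[[-40,-1,30],[0,0,55],[0,0,50],[0,0,25],[0,0,0]], rot=[[0,0,0],[0,0,0],[0,0,0],[0,0,0],[0,0,0]], hand=[1,1,1,1,1])

```text
time_s: 17.68
eef_pos: [0.5561, -0.0966, 0.0559]
eef_rot: [[-0.003, 1.0, -0.003], [0.829, 0.005, 0.559], [0.559, -0.001, -0.829]]
ft_force: [-1.1, -0.8, 0.5]
finger_gap: 1.0
```

```bash
python3 - <<'E'
from h import *
np.set_printoptions(precision=4,suppress=True)
s=robot.get_state();print(s['eef_pos'],s['ft_force'])
# expected lid face centre world
R0=np.array([[0,1,-.0029],[.8286,.0016,.5598],[.5598,-.0024,-.8286]]);F=np.array([.5568,-.1542,.2098])+R0@np.array([-.0407,-.0006,.1538]);print(F,(F-s['eef_pos'])@s['eef_rot']*1000)
E
```

```text
[ 0.5561 -0.0966  0.0559] [-1.0648 -0.8397  0.5021]
[ 0.5558 -0.1018  0.0596] [-2.2828 -0.4057 -5.9575]
```

drive_tool(delta_pos=[[-2,0,6],[0,0,3],[0,0,0]], rot=[[0,0,0],[0,0,0],[0,0,0]], hand=[1,1,1])

```text
time_s: 18.05
eef_pos: [0.5566, -0.0953, 0.0477]
eef_rot: [[-0.002, 1.0, -0.0], [0.829, 0.001, 0.559], [0.559, 0.001, -0.829]]
ft_force: [-1.8, 0.7, -0.6]
finger_gap: 0.999
```

drive_tool(delta_pos=[[0,0,0],[0,0,0],[0,0,0],[0,0,0],[0,0,0]], rot=[[0,0,0],[0,0,0],[0,0,0],[0,0,0],[0,0,0]], hand=[-1,-1,-1,-1,-1], squeeze=15)

```text
time_s: 18.68
eef_pos: [0.5564, -0.095, 0.0473]
eef_rot: [[-0.002, 1.0, -0.001], [0.829, 0.002, 0.559], [0.559, 0.0, -0.829]]
ft_force: [0.1, -1.7, 1.4]
finger_gap: 0.724
```

drive_tool(delta_pos=[[0,0,-15],[0,0,-45],[0,0,-55],[0,0,-45],[0,0,0]], rot=[[0,0,0],[0,0,0],[0,0,0],[0,-8,0],[0,-8,0]], hand=[-1,-1,-1,-1,-1])

```text
time_s: 19.3
eef_pos: [0.5584, -0.1888, 0.1845]
eef_rot: [[-0.0, 1.0, 0.007], [0.954, -0.002, 0.3], [0.3, 0.007, -0.954]]
ft_force: [-0.2, -0.0, -0.8]
finger_gap: 0.72
```

drive_tool(delta_pos=[[0,0,0],[0,0,0],[0,0,0],[0,0,0],[0,0,0]], rot=[[0,-9,0],[0,-9,0],[0,0,-5],[0,0,-10],[0,0,-10]], hand=[-1,-1,-1,-1,-1])

```text
time_s: 19.92
eef_pos: [0.5563, -0.1843, 0.1806]
eef_rot: [[-0.429, 0.903, 0.0], [0.903, 0.429, -0.0], [-0.0, -0.0, -1.0]]
ft_force: [0.3, 0.7, -1.4]
finger_gap: 0.722
```

```bash
python3 - <<'E'
from h import *
np.set_printoptions(precision=4,suppress=True)
p=shot('wrist','w12.png');s=robot.get_state();print(s['eef_pos'],s['eef_rot'],s['q'])
for n in ('top','scene'):
    p=robot.camera(n);C=cloud(p)
    c=C[p['z_map']>0]
    for lo in (.03,.042):
        w=c[(c[:,2]>lo)&(c[:,2]<.06)&(abs(c[:,0]-.485)<.07)&(abs(c[:,1]-.318)<.07)]
        print(n,lo,len(w),cv2.minAreaRect((w[:,:2]*1000).astype(np.float32)),w.max(0))
E
```

```text
[ 0.5562 -0.1844  0.1805] [[-0.4353  0.9003 -0.0001]
 [ 0.9003  0.4353 -0.0001]
 [-0.0001 -0.0001 -1.    ]] [-0.5224  0.2619  1.6326 -0.0002  1.2471 -0.9727]
top 0.03 305 ((486.3365783691406, 317.5004577636719), (52.722808837890625, 85.57068634033203), 74.69567108154297) [0.534  0.3529 0.0551]
top 0.042 150 ((486.343505859375, 317.50958251953125), (52.7231559753418, 85.5691909790039), 74.71273803710938) [0.534  0.3529 0.0551]
scene 0.03 375 ((487.02874755859375, 316.8953857421875), (53.010711669921875, 89.91979217529297), 74.04522705078125) [0.5354 0.3528 0.0531]
scene 0.042 161 ((486.9671630859375, 316.679931640625), (52.56258010864258, 89.91979217529297), 74.04522705078125) [0.5354 0.3518 0.0531]
```

View pics/w12.png

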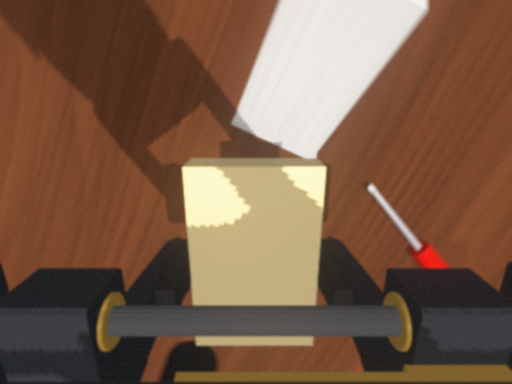

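```bash
python3 - <<'E'
from h import *
np.set_printoptions(precision=4,suppress=True)
p=robot.camera('top');C=cloud(p);c=C[p['z_map']>0]
w=c[(c[:,2]>.097)&(c[:,2]<.115)&(abs(c[:,0]-.5)<.12)&(c[:,1]>.37)&(c[:,1]<.6)]
print(cv2.minEnclosingCircle((w[:,:2]*1000).astype(np.float32)),w.min(0),w.max(0))
w=c[(c[:,2]>.06)&(c[:,0]>.3)&(c[:,0]<.8)&(c[:,1]>.2)&(c[:,1]<.41)];print(len(w))
p=robot.camera('wrist');C=cloud(p);s=robot.get_state();t=(C[160:300,185:325].reshape(-1,3)-s['eef_pos'])@s['eef_rot']*1000
t=t[(t[:,2]<-5)&(t[:,2]>-25)];print(len(t),np.median(t,0),t.min(0),t.max(0),cv2.minAreaRect(t[:,:2].astype(np.float32)))
A=np.c_[t[:,:2],np.ones(len(t))];print(np.linalg.lstsq(A,t[:,2],rcond=None)[0])
E
```

```text
((556.6708984375, 522.1062622070312), 93.72804260253906) [0.4945 0.452  0.0972] [0.619  0.5995 0.1149]
0
18863 [ 20.5287  -1.058  -15.2107] [-19.4974 -36.8483 -24.9793] [52.08   35.3869 -5.0115] ((16.371009826660156, -0.6912040710449219), (71.46640014648438, 72.23656463623047), 0.2998489737510681)
[  0.0168   0.0002 -15.4884]
```

drive_tool(delta_pos=[[20,12,-40],[50,30,-30],[52,30,0],[52,30,0],[52,30,0]], rot=[[0,0,0],[0,0,0],[0,0,0],[0,0,0],[0,0,0]], hand=[-1,-1,-1,-1,-1])

```text
time_s: 20.8
eef_pos: [0.5798, 0.0754, 0.2488]
eef_rot: [[-0.421, 0.907, 0.001], [0.907, 0.421, -0.0], [-0.0, 0.0, -1.0]]
ft_force: [1.3, -0.2, -0.1]
finger_gap: 0.723
```

drive_tool(delta_pos=[[50,28,0],[50,28,0],[50,27,0],[30,16,0],[0,0,0]], rot=[[0,0,0],[0,0,0],[0,0,0],[0,0,0],[0,0,-9]], hand=[-1,-1,-1,-1,-1])

```text
time_s: 21.42
eef_pos: [0.5925, 0.2815, 0.2481]
eef_rot: [[-0.564, 0.826, -0.001], [0.826, 0.564, 0.0], [0.001, -0.0, -1.0]]
ft_force: [0.1, -0.6, -1.4]
finger_gap: 0.726
```

drive_tool(delta_pos=[[0,0,20],[0,0,30],[0,0,30],[0,0,0],[0,0,0]], rot=[[0,0,-10],[0,0,-10],[0,0,-10],[0,0,-9.7],[0,0,0]], hand=[-1,-1,-1,-1,-1])

```text
time_s: 22.05
eef_pos: [0.593, 0.2785, 0.168]
eef_rot: [[-0.959, 0.283, -0.001], [0.283, 0.959, -0.0], [0.001, -0.0, -1.0]]
ft_force: [-0.2, 0.1, -0.5]
finger_gap: 0.722
```

```bash
python3 - <<'E'
from h import *
np.set_printoptions(precision=4,suppress=True)
p=shot('wrist','w13.png');s=robot.get_state();print(s['eef_pos'],s['eef_rot'],s['q'])
C=cloud(p);c=C[p['z_map']>0]
w=c[(c[:,2]>.042)&(c[:,2]<.058)&(abs(c[:,0]-.485)<.07)&(abs(c[:,1]-.318)<.07)]
print(len(w),cv2.minAreaRect((w[:,:2]*1000).astype(np.float32)),w.max(0))
E
```

```text
[0.5933 0.2787 0.1686] [[-0.9588  0.284   0.0002]
 [ 0.284   0.9588  0.0001]
 [-0.0002  0.0001 -1.    ]] [ 0.2584  0.4193  1.4511  0.      1.2709 -1.0245]
1327 ((486.3392028808594, 315.8122253417969), (51.26893997192383, 83.43550109863281), 74.26869201660156) [0.533  0.3506 0.0526]
```

View pics/w13.png

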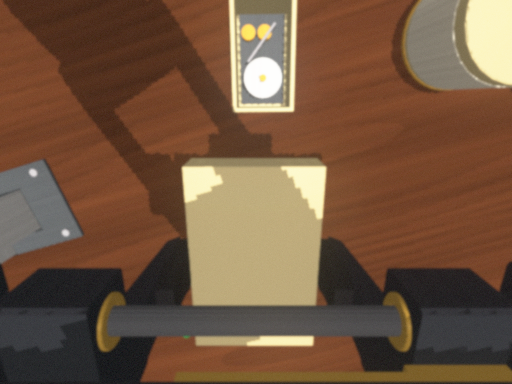

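drive_tool(delta_pos=[[0,6,0],[40,0,0],[40,0,0],[30,0,20],[0,0,20]], rot=[[0,0,-0.9],[0,0,0],[0,0,0],[0,0,0],[0,0,0]], hand=[-1,-1,-1,-1,-1])

```text
time_s: 22.72
eef_pos: [0.4871, 0.3148, 0.1289]
eef_rot: [[-0.965, 0.264, 0.001], [0.264, 0.965, 0.001], [-0.001, 0.001, -1.0]]
ft_force: [0.7, -0.0, -1.8]
finger_gap: 0.721
```

drive_tool(delta_pos=[[0,0,20],[0,0,0],[0,0,0]], rot=[[0,0,0],[0,0,0],[0,0,0]], hand=[-1,-1,-1])

```text
time_s: 23.1
eef_pos: [0.4894, 0.3139, 0.1095]
eef_rot: [[-0.964, 0.265, 0.001], [0.265, 0.964, 0.001], [-0.001, 0.001, -1.0]]
ft_force: [-0.5, -0.0, -1.4]
finger_gap: 0.724
```

```bash
python3 - <<'E'
from h import *
np.set_printoptions(precision=4,suppress=True)
s=robot.get_state();print(s['eef_pos'],np.degrees(np.arctan2(s['eef_rot'][1,1],s['eef_rot'][0,1])))
print(s['eef_rot'].T@(np.array([.4870,.3165,.038])-s['eef_pos'])*1000)
p=shot('wrist','w14.png')
p=shot('scene','s14.png')
cv2.imwrite('pics/s14c.png',cv2.resize(p['img'][150:280,290:430,::-1],None,fx=4,fy=4,interpolation=2))
E
```

```text
[0.4894 0.3139 0.1095] 74.65562388344769
[ 3.1278  1.8303 71.4755]
```

View pics/s14c.png

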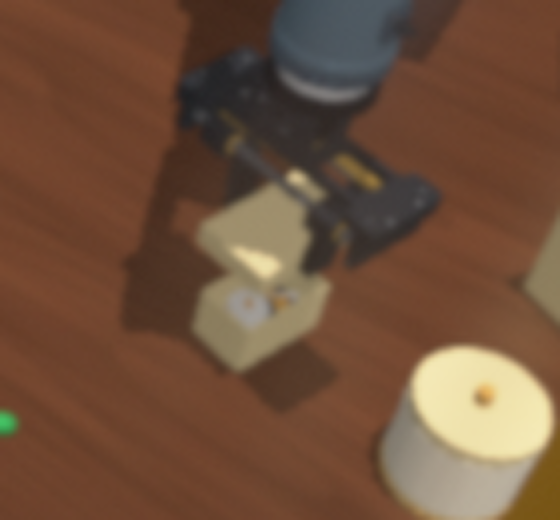

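View pics/w14.png

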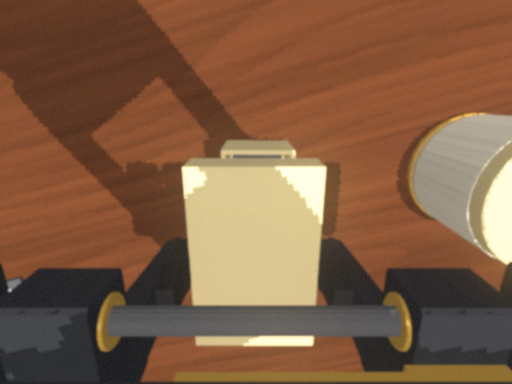

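```bash
python3 - <<'E'
from h import *
np.set_printoptions(precision=4,suppress=True)
p=robot.camera('wrist');s=robot.get_state();C=cloud(p)
T=lambda X:(X-s['eef_pos'])@s['eef_rot']*1000
g=C[130:165,205:315].reshape(-1,3);t=T(g);h=g[:,2];k=(h>.044)&(h<.056);a=t[k];print('rim',k.sum(),a.min(0),a.max(0),(a[:,1].min()+a[:,1].max())/2)
g=C[150:200,170:340].reshape(-1,3);t=T(g);a=t[(t[:,2]<-8)&(t[:,2]>-22)];print('lid',a.min(0),a.max(0),(a[:,1].min()+a[:,1].max())/2)
E
```

```text
rim 478 [ 41.6606 -24.3523  57.4176] [48.2991 26.8639 65.5272] 1.2558082960373191
lid [ 36.498  -33.2257 -17.2038] [52.9865 30.9863 -8.0137] -1.1197100242359035
```

drive_tool(delta_pos=[[3,2.2,20],[0,0,25],[0,0,5],[0,0,0]], rot=[[0,0,0],[0,0,0],[0,0,0],[0,0,0]], hand=[-1,-1,-1,-1])

```text
time_s: 23.75
eef_pos: [0.4866, 0.3165, 0.0589]
eef_rot: [[-0.965, 0.264, 0.0], [0.264, 0.965, 0.0], [-0.0, 0.0, -1.0]]
ft_force: [-0.4, -0.5, -0.9]
finger_gap: 0.724
```

```bash
python3 - <<'E'
from h import *
np.set_printoptions(precision=4,suppress=True)
s=robot.get_state();print(s['eef_pos'],s['ft_force'],np.degrees(np.arctan2(s['eef_rot'][1,1],s['eef_rot'][0,1])))
print(s['eef_rot'].T@(np.array([.4870,.3165,.038])-s['eef_pos'])*1000)
E
```

```text
[0.4866 0.3165 0.0589] [-0.3776 -0.546  -0.9396] 74.68935384367008
[-0.3513  0.1238 20.8552]
```

drive_tool(delta_pos=[[0,0,4],[0,0,4],[0,0,4],[0,0,3],[0,0,0]], rot=[[0,0,0],[0,0,0],[0,0,0],[0,0,0],[0,0,0]], hand=[-1,-1,-1,-1,-1])

```text
time_s: 24.38
eef_pos: [0.4861, 0.3163, 0.043]
eef_rot: [[-0.965, 0.264, -0.001], [0.264, 0.965, -0.0], [0.001, -0.0, -1.0]]
ft_force: [0.4, -0.5, -0.8]
finger_gap: 0.726
```

No contact so far; it has passed the rim. Lower the rest.

drive_tool(delta_pos=[[0,0,2],[0,0,2],[0,0,1],[0,0,0]], rot=[[0,0,0],[0,0,0],[0,0,0],[0,0,0]], hand=[-1,-1,-1,-1])

```text
time_s: 24.88
eef_pos: [0.4863, 0.3164, 0.0383]
eef_rot: [[-0.965, 0.264, -0.0], [0.264, 0.965, 0.0], [0.0, -0.0, -1.0]]
ft_force: [-1.1, 0.1, -0.4]
finger_gap: 0.724
```

drive_tool(delta_pos=[[0,0,1],[0,0,1],[0,0,0]], rot=[[0,0,0],[0,0,0],[0,0,0]], hand=[-1,-1,-1])

```text
time_s: 25.25
eef_pos: [0.4865, 0.3165, 0.0381]
eef_rot: [[-0.965, 0.264, 0.0], [0.264, 0.965, -0.0], [-0.0, -0.0, -1.0]]
ft_force: [-6.8, -3.4, 13.0]
finger_gap: 0.724
```

Contact (13 N): seated. Release and retreat.

drive_tool(delta_pos=[[0,0,-1],[0,0,0],[0,0,0],[0,0,0],[0,0,0]], rot=[[0,0,0],[0,0,0],[0,0,0],[0,0,0],[0,0,0]], hand=[-0.3,0.5,1,1,1])

```text
time_s: 25.88
eef_pos: [0.4863, 0.3164, 0.0373]
eef_rot: [[-0.965, 0.264, -0.0], [0.264, 0.965, -0.0], [0.0, -0.0, -1.0]]
ft_force: [-0.4, 0.3, 0.3]
finger_gap: 1.001
```

drive_tool(delta_pos=[[0,0,-10],[0,0,-30],[-20,0,-50],[-30,0,-40],[-30,0,0]], rot=[[0,0,0],[0,0,0],[0,0,0],[0,0,0],[0,0,0]], hand=[1,1,1,1,1])

```text
time_s: 26.5
eef_pos: [0.5669, 0.2961, 0.1733]
eef_rot: [[-0.965, 0.263, 0.009], [0.263, 0.965, 0.003], [-0.008, 0.005, -1.0]]
ft_force: [0.2, 0.9, 0.7]
finger_gap: 1.001
```

```bash
python3 - <<'E'
from h import *
np.set_printoptions(precision=4,suppress=True)
p=shot('wrist','w15.png');s=robot.get_state();print(s['eef_pos'],s['time_s'])
C=cloud(p);c=C[p['z_map']>0]
w=c[(c[:,2]>.04)&(c[:,2]<.065)&(abs(c[:,0]-.485)<.08)&(abs(c[:,1]-.318)<.07)]
t=w[w[:,2]>.047]
print(cv2.minAreaRect((w[:,:2]*1000).astype(np.float32)),np.median(t,0))
A=np.c_[t[:,:2]-t[:,:2].mean(0),np.ones(len(t))];print('plane',np.linalg.lstsq(A,t[:,2],rcond=None)[0])
p=shot('scene','s15.png');C=cloud(p);c=C[p['z_map']>0]
cv2.imwrite('pics/s15c.png',cv2.resize(p['img'][170:290,310:440,::-1],None,fx=4,fy=4,interpolation=2))
b=c[(c[:,2]>.006)&(c[:,2]<.028)&(abs(c[:,0]-.485)<.07)&(abs(c[:,1]-.318)<.07)]
t=c[(c[:,2]>.045)&(c[:,2]<.06)&(abs(c[:,0]-.485)<.08)&(abs(c[:,1]-.318)<.07)];print('scene top z',np.median(t,0),cv2.minAreaRect((t[:,:2]*1000).astype(np.float32)))
E
```

```text
[0.5693 0.2941 0.1714] 26.55
((483.25933837890625, 315.8912353515625), (64.18862915039062, 99.53279113769531), 74.73726654052734) [0.4788 0.3167 0.0532]
plane [-0.0006 -0.0009  0.0532]
scene top z [0.4978 0.3237 0.0528] ((485.7151794433594, 316.36419677734375), (66.17394256591797, 104.96351623535156), 74.84766387939453)
```

View pics/s15c.png

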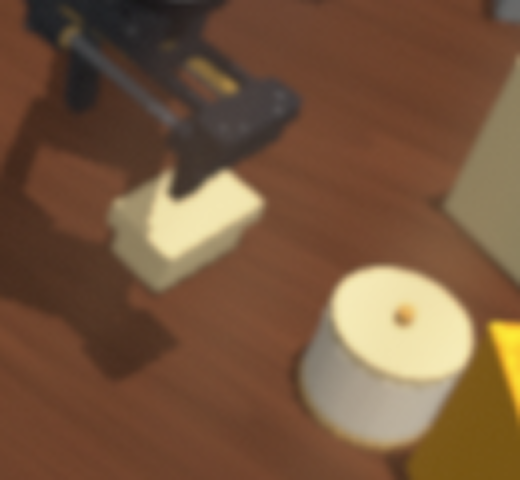

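View pics/w15.png

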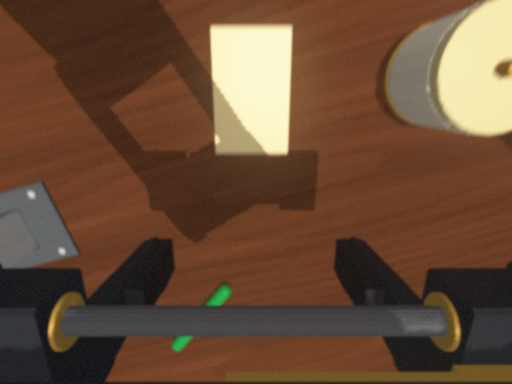

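drive_tool(delta_pos=[[0,0,-20],[0,0,0],[0,0,0]], rot=[[0,0,0],[0,0,0],[0,0,0]], hand=[1,1,1])

```text
time_s: 26.98
eef_pos: [0.5628, 0.2957, 0.1877]
eef_rot: [[-0.965, 0.263, 0.0], [0.263, 0.965, 0.0], [-0.0, 0.0, -1.0]]
ft_force: [0.0, -0.3, 0.1]
finger_gap: 1.0
```

```bash
python3 -c "
from bench import robot
print(robot.job_done())"
```

```text
the job is handed in; nothing more can be done
None
```

I laid the lid hollow up in the cradle and released it. I then tipped it from behind with the closed fingers, and it flipped and came to rest top face up on the ramp. From there I gripped it, fitted it over the case, let go and backed off. The job was handed in at about 27 s of the 69 s allowed.

**Last checks after release (wrist camera):**
- **Height:** the lid's flat face was 53.2 mm above the table (52.8 mm from the scene camera).
- **Level:** the fitted plane was tilted by about 0.001 rad.
- **Alignment:** the lid's yaw was within 0.5° of the case's measured yaw.
- **Contact:** the force on the tool was about 0 N, with the gripper open and clear of everything.

**Disagreement:** the cameras put the lid's centre 2 to 3 mm apart. The wrist camera gave (0.483, 0.316) m and the scene camera (0.486, 0.316) m, against about (0.486, 0.317) m for the case before fitting. That is still inside the 7 mm allowed.

No check failed. I did not measure the bystanders again at the end. The arm never went near the marker, driver or tin, and the drum stood clear in the last pictures.

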